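# Unlock and open the honey cabinet

### The arm

A 6-joint arm with a two-finger parallel gripper is mounted at the origin on a cart in front of the work surface, level with it; the furniture and walls round the work are solid. World frame = base frame: x ahead of the robot, y to its left, z up, the work surface at z = 0. Lengths are in mm, angles in rad, forces in N, time in s.
With the tool pointing down it reaches from about 300 to 775 mm from the base axis. Payload 14.6 kg.
Tool frame: the origin (TCP) lies at the very end of the fingers, on their centre line; the grasp point (between the pads) lies 19 mm behind it; z points along the fingers, y is the line along which they close (so a half turn about z gives the same grasp; the last joint's range is limited). The gripper opens to 94 mm and grips with 3 to 60 N. Pads are 16 mm wide; open, the fingers measure 119 mm over their backs; the gripper's body (75 mm by 177 mm) begins 78 mm behind the grasp point.
Start: joints at [1.156, 0.3, 1.521, -0, 1.321, -0.067], TCP at [187.454, 517.059, 205.446] pointing down, gripper open.
Joint ranges: [-3.03, 3.03], [-0.79, 2.21], [0.23, 2.52], [-1.04, 4.18], [0, 3.07], [-2.55, 2.55]. Speed limits (rad/s): [2.22, 2.22, 2.57, 3.14, 3.14, 3.14].

### API

Orientations are given as [roll, pitch, yaw] about the fixed x, y, z axes, in that order (R = Rz(yaw) Ry(pitch) Rx(roll)).
In Python, from cell import manip, camera, get_calibration gives the robot as it stands.
- The arm moves only by the tool arm_command, never from a script. Its argument "targets" is a list of rows, each an object of numbers: "hand": the opening, from -1 (shut) to 1 (fully open), so that 0 is half open; "x", "y", "z": the shift along the tool's x, y, z in m; "yaw": the turn about the tool's z in rad. In form: [{"hand": .., "x": .., "y": .., "z": .., "yaw": ..}, ...]. A call has 1 to 10 rows; each row shifts and turns the commanded pose from where the row before left it, along the tool's axes as they then stand; what a row does not reach is not made up. A row lasts 1/10 s, in which the tool goes at most 50 mm and 8.59 degrees, less where a joint would pass 70% of its speed; a pose out of reach is approached as far as the arm can. A call is refused whole if a number of a shift passes 0.05 or a number of a turn 0.15, either way. A call with a gripper value outside its range is refused whole. The fingers move at their own pace and stop on an object; "newtons" is the grip in N (left out, the last holds). Time passes only in rows, so rows that do not move let the fingers close. It gives the time, the measured TCP pose, the force, the opening and the grip force at its end, in the units of the state.
- manip.read_state(): the state, without advancing time (a new reading comes with each control period).
- camera(name): name is "side" or "top"; returns the picture (400x640x3 uint8, red, green, blue); there is no depth.
- get_calibration(name): a dict with "K" (3x3 intrinsics, pixels), "dist_coeffs" ([k1, k2, p1, p2, k3] as OpenCV has them; the pictures are not rectified), "cam_to_world" (4x4, takes a point from camera to world coordinates). Camera axes: x right, y up, looking along -z (the intrinsics and any distortion apply to the point x, -y, -z); pixel columns grow to the right and rows downward; lengths in mm; the calibration is good to about 2 mm. A picture is of the moment at which its call begins. get_calibration takes no time and is no camera call.
- manip.sign_off(): hands the job in; it is judged then, once.
The state is a dict: "clock": time; "joints": joint angles; "qd": joint speeds; "effort": joint torques, N m; "eef_pos": TCP position; "eef_rot": TCP orientation; "wrist_force": force on the tool from outside, world axes, zero at the start; "moment": the same for the moment, N m; "finger_gap": finger opening in mm; "finger_force": force on a finger pad.
Only numpy, scipy, OpenCV 4.12 (cv2) and the standard library are available. Lean on these libraries where they do the work, as an engineer would, in place of code of your own. Each camera call takes 0.05 s, during which the arm holds its last target. There are 200 camera calls.

### The job

Open the honey cabinet for the day: take the red-headed key out of the key block, push it fully home in the keyhole on top of the cabinet and turn it a quarter turn clockwise to draw the bolt, then pull the bifold door by its bar handle until both panels are folded well open. Leave the red key turned in the lock, and do not disturb the blue key or the other things on the counter.

Things in the scene. Friction and masses are not known exactly. Their poses are not given: they have to be found in the camera images.
- cabinet: Pine display cabinet, fixed to the counter, 160 mm deep (x), 300 mm wide (y), 200 mm high. Origin at the centre of its underside on the counter; x points to its back, so its front faces -x; z up. Its bifold door covers the whole front and stands 18 mm proud of it; the top board is flush with the door's face. A tall bread crate and a basket of buns stand to its left, a tall poster behind it.
- keyhole (a point): Centre of the keyhole, in the upper face of the square brass lock plate (34 mm) on the cabinet top, 204 mm above the counter (cabinet frame x -45, y -75). Axes as the cabinet's. The slot, 24.5 mm along y and 8.5 mm along x, goes straight through the 10 mm plate; the key's bit reaches the rotor, 22 mm below the plate's face, and is free to turn only when the collar is within 2 mm of the plate.
- lock_rotor (a joint): Angle of the lock rotor: 0 locked, grows as the key turns it clockwise seen from above, stop at 1.57 rad. It turns with about 0.12 N m; the key has about 0.15 rad of play in it. It draws the hidden bolt, which lets the door go at about 1.2 rad.
- door_pivot (a joint): Angle of the hinge-side (left) door panel: 0 shut, grows as its free edge comes out towards -x; stop at 1.35 rad. The leading (right) panel is hinged to its free edge and folds by twice the angle, its far edge running along the track to the left. It stays where it is left and takes about 1 to 2 N at the handle.
- door_hinge (a point): Point on the upright hinge line of the left panel, at the height of the top end of the handle. It is at cabinet frame x -82, y 139 mm. The axes turn with the panel: at 0 they are the cabinet's.
- pull_top (a point): Top end of the handle, an upright round steel bar, 12 mm thick, 120 mm long, on the left panel near the fold; 182 mm above the counter. From the hinge line it is 52 mm to -x and 108 mm to -y in the panel's own axes (as in door_hinge). The bar stands 30 mm clear of the door's face; its top 33 mm are free of its upper post.
- red_key: Cabinet key, steel, 84 mm tall, upright in the block. Origin at the tip, z up. Head: red disc, 44 mm across (y, z), 10 mm thick (x), centre 62 mm above the tip. Bit: 22 mm wide (y), 6 mm thick (x), 16 mm high, its lowest 3 mm tapering to 19 by 3 mm. A 20 mm collar begins 29 mm above the tip; it rests on the lock plate when the key is fully home, on the block at the start. About 70 g.
- red_key_bow (a point): Centre of the red head. Axes as the key's.
- blue_key: Key of another lock with a round blue head, of the same size but with a bit 9.5 mm thick, which does not fit the cabinet. It stands in the other slot of the block, its axes as the red key's.
- key_block: Wooden block, fixed to the counter, 52 mm (x) by 150 mm (y) by 38 mm high, with two slots 33 mm deep, 74 mm apart along y, 37 mm either side of its middle. Origin at the centre of its underside. Either key may be in either slot.
- counter_bell: Silver counter bell with black foot, 84 mm across, 58 mm high. Origin at the centre of its underside.
- tin_0: Tin with a tomato picture, 76 mm across, 58 mm high. Origin at the centre of its underside.
- tin_1: Tin with an olive-green and white label, 76 mm across, 58 mm high. Origin at the centre of its underside.

How it is judged (in metres and radians):
On the way, in this order (a step that is already met when the one before it is completed fails the run):
1. the red key is fully home in the keyhole (z of red_key in the frame of keyhole below -0.0265 m and horizontal distance between red_key and keyhole below 0.004 m and value of joint lock_rotor below 0.5 rad), for 0.2 s.
2. the key has turned the lock about a quarter turn clockwise, the door still shut (value of joint lock_rotor above 1.2 rad and value of joint door_pivot below 0.15 rad and z of red_key in the frame of keyhole below -0.0245 m), for 0.2 s.
3. the bifold door is folded well open (value of joint door_pivot above 0.95 rad), for 0.2 s.
At the end, for the whole second after the job is handed in: The left door panel stands open by more than 0.95 rad (about 55 degrees) with the other folded after it, the lock rotor is turned by more than 1.2 rad (about 70 degrees), and the red key rests in the lock, upright over the keyhole within 5 mm and with its tip more than 24.5 mm below the plate (value of joint door_pivot above 0.95 rad and value of joint lock_rotor above 1.2 rad and z of red_key in the frame of keyhole below -0.0245 m and horizontal distance between red_key and keyhole below 0.005 m and linear speed of red_key below 0.02 m/s); the robot touches nothing.
It fails at once if the blue key is pulled out or knocked about (distance of blue_key from where it was at the start of the episode above 0.012 m).
It fails at once if the bell is pushed away (distance of counter_bell from where it was at the start of the episode above 0.03 m).
It fails at once if a tin is pushed away (distance of any of tin_0, tin_1 from where it was at the start of the episode above 0.03 m).
It also fails if it takes over 72 s, if anything falls off the work surface, if the arm or the gripper's body presses on something with over 40 N, if the wrist force passes 120 N, or if a joint passes its speed limit or range.

## Working session

There is one attempt and no reset: what is moved stays moved. The work goes in short steps, Python scripts to look and compute and a tool call to move; the robot and the scene stay as the last step left them, time stands still between calls to the robot, and variables do not carry over. Pictures are saved under pics/ and viewed, at most 10 in all, crops included, and the job is handed in when it is done.

Besides the shell and the picture viewer there is one more tool, called after ">>>" by a JSON object that holds its "fn" and its "kwargs", one argument or row to a line. arm_command: Moves the arm, as the interface text tells. Its arguments: {"type":"object","properties":{"targets":{"type":"array"},"newtons":{"type":"number"}},"required":["targets"]}

```bash
mkdir -p pics
cat > h.py <<'E'
import numpy as np, cv2
from cell import manip, camera, get_calibration
def ray(name,uv):
    c=get_calibration(name);K=np.array(c["K"],float);T=np.array(c["cam_to_world"],float)
    p=cv2.undistortPoints(np.array(uv,float).reshape(-1,1,2),K,np.array(c["dist_coeffs"],float)).reshape(-1,2)
    d=np.c_[p[:,0],-p[:,1],-np.ones(len(p))]@T[:3,:3].T
    return T[:3,3],d/np.linalg.norm(d,axis=1)[:,None]
def plane(name,uv,z):
    o,d=ray(name,uv); return o+d*((z-o[2])/d[:,2])[:,None]
def tri(uv1,uv2,n1="side",n2="top"):
    o1,d1=ray(n1,uv1);o2,d2=ray(n2,uv2);out=[]
    for a,b in zip(d1,d2):
        s=np.linalg.lstsq(np.c_[a,-b],o2-o1,rcond=None)[0]
        P,Q=o1+s[0]*a,o2+s[1]*b; out.append(np.r_[(P+Q)/2,np.linalg.norm(P-Q)])
    return np.array(out)
def proj(name,P):
    c=get_calibration(name);T=np.array(c["cam_to_world"],float)
    q=(np.atleast_2d(P)-T[:3,3])@T[:3,:3]; q=q*[1,-1,-1]
    return cv2.projectPoints(q,np.zeros(3),np.zeros(3),np.array(c["K"],float),np.array(c["dist_coeffs"],float))[0].reshape(-1,2)
def shot(name,f=None):
    im=camera(name)
    if f: cv2.imwrite("pics/"+f,im[:,:,::-1])
    return im
E
python3 - <<'E'
from h import *
for n in("side","top"):
    im=shot(n,n+"0.png");c=get_calibration(n);print(n,np.round(c["cam_to_world"],2).tolist(),c["K"],c["dist_coeffs"])
print(manip.read_state())
E
```

```text
side [[0.63, 0.42, -0.66, -222.09], [-0.78, 0.33, -0.53, -663.5], [-0.01, 0.85, 0.53, 806.99], [0.0, 0.0, 0.0, 1.0]] [[403.46391956   0.         319.26077915]
 [  0.         403.46391956 209.04123139]
 [  0.           0.           1.        ]] [-0.06422176  0.          0.          0.          0.        ]
top [[-0.02, 0.99, -0.15, 369.48], [-1.0, -0.03, -0.01, -21.96], [-0.01, 0.15, 0.99, 1391.78], [0.0, 0.0, 0.0, 1.0]] [[472.56499806   0.         309.17689239]
 [  0.         472.56499806 201.19362543]
 [  0.           0.           1.        ]] [0.00348155 0.         0.         0.         0.        ]
{'clock': 0.1, 'joints': array([ 1.15640750e+00,  3.00405441e-01,  1.52151280e+00, -4.33060522e-05,
        1.32069797e+00, -6.65753274e-02]), 'qd': array([ 0.00081026, -0.00040013, -0.00207073, -0.00032492,  0.00192143,
        0.00106725]), 'effort': array([ 5.08359644e-04, -5.32641578e+01, -3.53280866e+01,  7.08890310e-02,
        2.34923355e-02, -1.11461284e-04]), 'eef_pos': array([187.37011304, 516.85156068, 204.95122954]), 'eef_rot': array([-3.14056857e+00, -2.62388955e-05,  2.79378988e+00]), 'wrist_force': array([ 0.53382662, -0.81176686,  0.7001152 ]), 'moment': array([ 0.01911065,  0.02293044, -0.02296054]), 'finger_force': 0.0, 'finger_gap': 93.91163485383917}
```

View pics/side0.png

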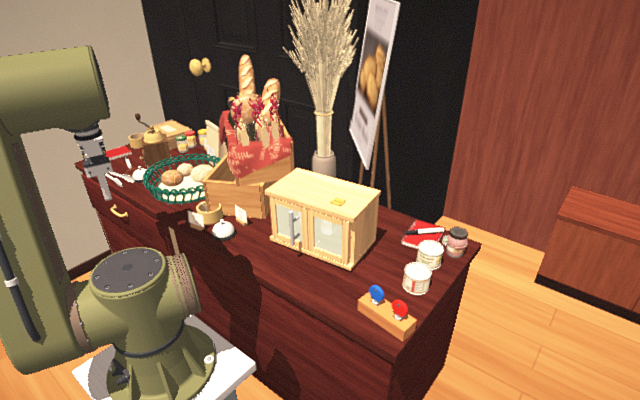

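View pics/top0.png

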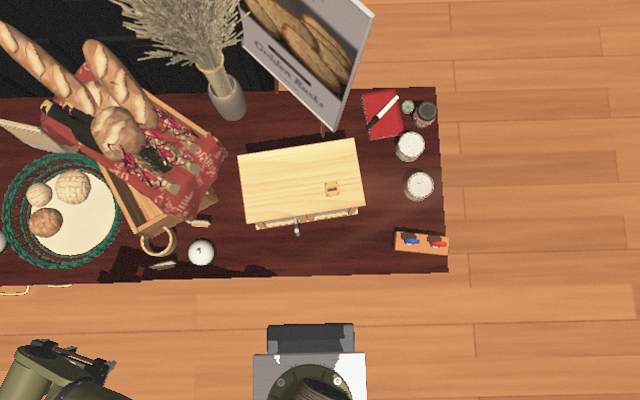

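Side view: red head at about (400,309), blue at (376,294), lock plate at (338,202). Top view: red head (438,243), blue (411,241), plate (332,188), handle (296,228), and cabinet top corners near (238,155), (355,140), (365,207), (247,222).

```bash
cat > m.py <<'E'
from h import *
def comp(mask,near,r=40):
    n,l,s,c=cv2.connectedComponentsWithStats(mask.astype(np.uint8))
    k=[i for i in range(1,n) if s[i,4]>=12 and np.hypot(*(c[i]-near))<r]
    if not k:return None
    i=max(k,key=lambda i:s[i,4]); return c[i],s[i],(l==i)
def masks(im):
    h=cv2.cvtColor(im,cv2.COLOR_RGB2HSV);H,S,V=[h[:,:,i].astype(int) for i in range(3)]
    return dict(red=((H<5)|(H>174))&(S>170)&(V>120),blue=(H>100)&(H<125)&(S>150)&(V>90),
      plate=(H>18)&(H<30)&(S>165)&(V>120),top=(H>8)&(H<32)&(S>40)&(S<165)&(V>150))
E
python3 - <<'E'
from m import *
A=cv2.imread("pics/side0.png")[:,:,::-1];B=cv2.imread("pics/top0.png")[:,:,::-1]
ma,mb=masks(A),masks(B);P={}
for k,a,b in(("red",(400,309),(438,243)),("blue",(376,294),(411,241)),("plate",(338,202),(332,188))):
    ca,cb=comp(ma[k],a,15),comp(mb[k],b,15)
    if ca is None or cb is None: print(k,ca is None,cb is None);continue
    P[k]=tri([ca[0]],[cb[0]])[0];print(k,ca[0],ca[1],cb[0],cb[1],P[k].round(1))
    ys,xs=np.nonzero(cb[2]);r=cv2.minAreaRect(np.c_[xs,ys].astype(np.float32));print(r)
c=comp(mb["top"],(300,185),40);print(c[1])
cn=max(cv2.findContours(c[2].astype(np.uint8),0,2)[0],key=cv2.contourArea)
r=cv2.minAreaRect(cn);bx=cv2.boxPoints(r);W=plane("top",bx,200);print(bx,W.round(1),[np.linalg.norm(W[i]-W[i-1]).round(1) for i in range(4)])
# block top orange
h=cv2.cvtColor(B,cv2.COLOR_RGB2HSV)
vis=np.hstack([cv2.resize(B[120:250,225:375],None,fx=3,fy=3,interpolation=2),cv2.resize(B[215:265,385:460],None,fx=4.6,fy=4.6*130*3/50/4.6 if 0 else 7.8,interpolation=2)[:390]])
cv2.imwrite("pics/c1.png",vis[:,:,::-1]);print(vis.shape)
v2=np.hstack([cv2.resize(A[165:265,255:390],None,fx=3,fy=3,interpolation=2),cv2.resize(A[275:345,345:425],None,fx=4.3,fy=300/70,interpolation=2)[:300]])
cv2.imwrite("pics/c2.png",v2[:,:,::-1])
E
```

```text
red [399.6937799  307.05741627] [390 299  19  18 209] [437.92727273 242.96363636] [431 241  15   5  55] [ 449.5 -368.2   72.7    0.8]
((438.06927490234375, 242.80694580078125), (14.229032516479492, 3.781141519546509), 5.710593223571777)
blue [376.39072848 292.57615894] [370 285  14  16 151] [411.04 240.38] [404 239  15   4  50] [ 458.7 -294.6   70.9    1.1]
((411.0, 240.5), (3.0, 14.0), 90.0)
plate True True
[ 237  137  129   93 9034]
[[235.26984 155.0401 ]
 [355.03656 136.5307 ]
 [366.7564  212.36493]
 [246.98969 230.87433]] [[ 682.3  174.9  200. ]
 [ 723.4 -137.6  200. ]
 [ 523.5 -159.5  200. ]
 [ 484.1  145.2  200. ]] [np.float64(200.4), np.float64(315.2), np.float64(201.1), np.float64(307.3)]
(390, 795, 3)
```

View pics/c1.png

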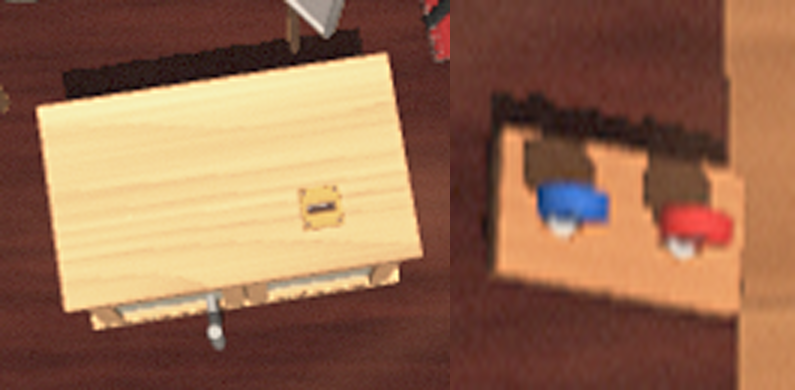

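View pics/c2.png

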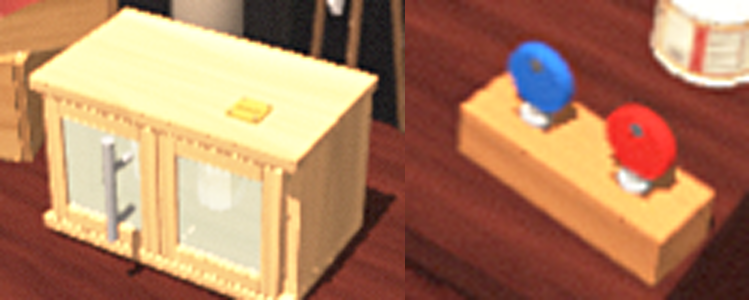

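The crops show the cabinet's corners, the plate with its slot near (321,208) in c1, the bar handle (top near (215,329) in c1 and (110,140) in c2) and both keys upright in the block, red on the right.

```bash
cat > cab.py <<'E'
from m import *
def c1(p):p=np.array(p,float);return (p+.5)/3-.5+[225,120]
def c2(p):p=np.array(p,float);return (p+.5)/3-.5+[255,165]
E
python3 - <<'E'
from cab import *
B=cv2.imread("pics/top0.png")[:,:,::-1];A=cv2.imread("pics/side0.png")[:,:,::-1]
t=c1([(37,104),(387,54),(421,257),(66,311)])
s=c2([(125,9),(378,80),(297,163),(32,80)])
print("corners tri BL BR FR FL\n",tri(s,t).round(1));W=plane("top",t,200);print(W.round(1))
for i,j in((0,1),(3,2)): d=W[i]-W[j];print("yaw",np.arctan2(-d[0],d[1]),np.linalg.norm(d))
for i,j in((0,3),(1,2)): d=W[i]-W[j];print("yaw",np.arctan2(d[1],d[0]),np.linalg.norm(d))
# slot: dark pixels in plate box, weighted
for nm,im,(x0,y0,w,h) in(("top",B,(325,182,14,13)),("side",A,(331,195,15,13))):
    g=cv2.cvtColor(np.ascontiguousarray(im[y0:y0+h,x0:x0+w]),cv2.COLOR_RGB2HSV)
    print(nm);print(g[:,:,2]); print(g[:,:,1])
print("handle",tri([c2((110,140))],[c1((215,329))]).round(1))
for y in(.10,.13):pass
E
```

```text
corners tri BL BR FR FL
 [[ 683.4  171.7  198.5    2.9]
 [ 721.9 -134.7  196.4    1.2]
 [ 543.1 -157.4  198.     3.5]
 [ 505.3  145.3  195.3    4.1]]
[[ 684.   170.4  200. ]
 [ 720.4 -133.9  200. ]
 [ 541.7 -155.8  200. ]
 [ 503.3  146.   200. ]]
yaw 0.11901549336853368 306.47411872888614
yaw 0.12639508799727087 304.209033261073
yaw 0.1342659035501233 182.36769479926542
yaw 0.12183448157258307 180.10228476249188
top
[[240 241 243 244 243 243 242 238 222 236 231 191 237 248]
 [202 205 236 240 239 240 240 241 241 242 233 199 235 247]
 [212 202 243 241 240 241 241 241 241 241 241 242 240 243]
 [222 228 242 240 241 240 240 241 241 240 240 240 232 221]
 [224 242 241 240 241 241 238 237 236 236 234 233 238 238]
 [224 240 237 235 236 234 222 216 207 184 174 190 242 244]
 [239 238 221 193 181 180 185 192 168 114 108 170 237 244]
 [231 236 199 150 111 111 105 108 112 116 121 161 225 243]
 [233 236 185 118 127 141 156 171 186 195 205 221 238 241]
 [233 236 224 200 209 220 234 240 244 246 245 244 242 231]
 [232 223 239 243 244 243 243 241 241 241 241 240 232 215]
 [242 222 234 236 241 240 239 2
[... 1835 characters left out ...]
2  78  72  60  58  57  61  64  68]
 [ 59  55  63  92 123 126 126 118 106  92  82  76  63  57  61]
 [ 61  73 107 139 143 135 133 132 130 132 121 115  93  81  76]
 [ 83 104 143 156 159 149 144 140 131 134 125 132 129 132 118]
 [117 121 144 149 152 150 159 156 145 150 144 139 142 154 131]
 [147 138 136 133 134 139 138 151 154 152 153 147 158 147  96]
 [137 154 153 154 146 135 133 133 132 129 147 153 142  98  62]
 [ 79  93 106 124 147 155 153 146 134 131 160 146  88  59  60]
 [ 61  58  56  70  93 103 129 149 153 158 141  99  62  64  65]
 [ 67  67  62  58  54  56  77  93 102 113  85  61  60  65  68]
 [ 69  71  70  65  62  61  57  52  54  63  54  52  57  62  61]]
handle [[487.3  20.4 181.    1.6]]
```

```bash
cat >> h.py <<'E'
def to(x,y,z,yaw,s=None):
    "tool-frame shift (m) at the CURRENT yaw and turn left"
    s=s or manip.read_state();e=np.array([x,y,z])-s["eef_pos"];c=s["eef_rot"][2]
    R=np.array([[np.cos(c),np.sin(c),0],[np.sin(c),-np.cos(c),0],[0,0,-1]])
    return (R.T@e/1000).round(4),round((c-yaw+np.pi)%(2*np.pi)-np.pi,4)
E
python3 - <<'E'
from m import *
B=cv2.imread("pics/top0.png")[:,:,::-1]
V=B[186:192,326:338].max(2).astype(float);w=np.clip(225-V,0,None);Y,X=np.mgrid[186:192,326:338]
uv=np.array([(w*X).sum(),(w*Y).sum()])/w.sum();print(uv,plane("top",[uv],204).round(1))
print(proj("side",[[586,-72,204]]),proj("top",[[586,-72,204]]))
# frame with yaw already 1.447 at start
s=dict(eef_pos=np.array([187.45,517.06,205.4]),eef_rot=[0,0,1.447])
print(to(449.5,-368.2,150,1.447,s))
E
```

```text
[331.76014267 188.9050379 ] [[585.6 -72.4 204. ]]
[[337.31455097 200.80825018]] [[331.5903284  188.77084287]]
(array([-0.8461,  0.3694,  0.0554]), 0.0)
```

>>> {"fn": "arm_command", "kwargs": {
  "targets": [
    {"yaw":0.135},
    {"yaw":0.135},
    {"yaw":0.135},
    {"yaw":0.135},
    {"yaw":0.135},
    {"yaw":0.135},
    {"yaw":0.135},
    {"yaw":0.135},
    {"yaw":0.135},
    {"yaw":0.132}
  ]
}}

```text
schema error: expected keys hand, x, y, z, yaw
```

>>> {"fn": "arm_command", "kwargs": {
  "targets": [
    {"hand":0,"x":0,"y":0,"z":0,"yaw":0.135},
    {"hand":0,"x":0,"y":0,"z":0,"yaw":0.135},
    {"hand":0,"x":0,"y":0,"z":0,"yaw":0.135},
    {"hand":0,"x":0,"y":0,"z":0,"yaw":0.135},
    {"hand":0,"x":0,"y":0,"z":0,"yaw":0.135},
    {"hand":0,"x":0,"y":0,"z":0,"yaw":0.135},
    {"hand":0,"x":0,"y":0,"z":0,"yaw":0.135},
    {"hand":0,"x":0,"y":0,"z":0,"yaw":0.135},
    {"hand":0,"x":0,"y":0,"z":0,"yaw":0.135},
    {"hand":0,"x":0,"y":0,"z":0,"yaw":0.132}
  ]
}}

```text
clock: 1.1
eef_pos: [187.4, 516.9, 205.1]
eef_rot: [-3.141, 0.001, 1.441]
wrist_force: [-0.6, 0.5, -0.6]
finger_gap: 47.0
finger_force: 0.0
```

>>> {"fn": "arm_command", "kwargs": {
  "targets": [
    {"hand":0,"x":-0.04,"y":0.0175,"z":0,"yaw":0},
    {"hand":0,"x":-0.04,"y":0.0175,"z":0,"yaw":0},
    {"hand":0,"x":-0.04,"y":0.0175,"z":0,"yaw":0},
    {"hand":0,"x":-0.04,"y":0.0175,"z":0,"yaw":0},
    {"hand":0,"x":-0.04,"y":0.0175,"z":0,"yaw":0},
    {"hand":0,"x":-0.04,"y":0.0175,"z":0,"yaw":0},
    {"hand":0,"x":-0.04,"y":0.0175,"z":0,"yaw":0},
    {"hand":0,"x":-0.04,"y":0.0175,"z":0,"yaw":0},
    {"hand":0,"x":-0.04,"y":0.0175,"z":0,"yaw":0},
    {"hand":0,"x":-0.04,"y":0.0175,"z":0,"yaw":0}
  ]
}}

```text
clock: 2.1
eef_pos: [311.6, 96.8, 205.5]
eef_rot: [3.141, -0.0, 1.447]
wrist_force: [0.6, 0.3, 0.5]
finger_gap: 46.7
finger_force: 0.0
```

>>> {"fn": "arm_command", "kwargs": {
  "targets": [
    {"hand":0,"x":-0.04,"y":0.0175,"z":0,"yaw":0},
    {"hand":0,"x":-0.04,"y":0.0175,"z":0,"yaw":0},
    {"hand":0,"x":-0.04,"y":0.0175,"z":0,"yaw":0},
    {"hand":0,"x":-0.04,"y":0.0175,"z":0,"yaw":0},
    {"hand":0,"x":-0.04,"y":0.0175,"z":0,"yaw":0},
    {"hand":0,"x":-0.04,"y":0.0175,"z":0,"yaw":0},
    {"hand":0,"x":-0.04,"y":0.0175,"z":0,"yaw":0},
    {"hand":0,"x":-0.04,"y":0.0175,"z":0,"yaw":0},
    {"hand":0,"x":-0.04,"y":0.0175,"z":0,"yaw":0},
    {"hand":0,"x":0,"y":0,"z":0,"yaw":0}
  ]
}}

```text
clock: 3.1
eef_pos: [423.6, -281.7, 204.3]
eef_rot: [-3.14, -0.0, 1.444]
wrist_force: [0.3, 0.5, -0.6]
finger_gap: 47.3
finger_force: 0.0
```

Run:
```python
from m import *
s=manip.read_state();print(s["clock"],s["eef_pos"],s["eef_rot"],s["joints"].round(2),s["finger_gap"])
print(to(449.5,-368.2,150,1.447))
```

```text
3.1 [ 423.55219934 -281.66470062  204.26316791] [-3.14020387e+00 -3.96962535e-04  1.44377849e+00] [-0.66  0.21  1.64 -0.    1.3  -0.53] 47.292612485004405
(array([-0.0826,  0.0367,  0.0543]), np.float64(-0.0032))
```

>>> {"fn": "arm_command", "kwargs": {
  "targets": [
    {"hand":0,"x":-0.0413,"y":0.0183,"z":0.03,"yaw":0},
    {"hand":0,"x":-0.0413,"y":0.0183,"z":0.03,"yaw":0},
    {"hand":0,"x":0,"y":0,"z":0.03,"yaw":0},
    {"hand":0,"x":0,"y":0,"z":0,"yaw":0}
  ]
}}

```text
clock: 3.5
eef_pos: [445.8, -356.5, 116.0]
eef_rot: [-3.135, -0.004, 1.446]
wrist_force: [0.1, -0.4, 0.4]
finger_gap: 46.7
finger_force: 0.0
```

Run:
```python
from m import *
s=manip.read_state();print(s["eef_pos"],s["eef_rot"][2])
A=shot("side","side1.png")[180:340,300:500];B=shot("top","top1.png")[180:300,370:490]
v=np.hstack([cv2.resize(A,(500,400),interpolation=2),cv2.resize(B,(300,300),interpolation=2)[:300] if 0 else cv2.resize(B,(300,400),interpolation=2)])
cv2.imwrite("pics/c3.png",v[:,:,::-1])
print(to(449.5,-368.2,52,1.447))
```

```text
[ 445.84381356 -356.54797349  115.96328702] 1.4461224213423436
(array([-0.0106,  0.0034,  0.0688]), np.float64(0.0003))
```

View pics/c3.png

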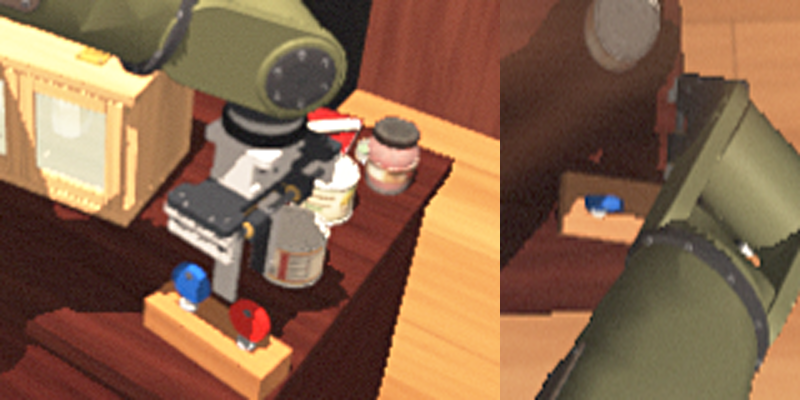

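The gripper is above the block with its fingers straddling the keys' line, just short of the red head (crop (250,320)) and still settling. The tins and the blue key are clear of it.

Run:
```python
from m import *
camera("side");s=manip.read_state();print(s["eef_pos"],to(449.5,-368.2,52,1.447))
```

```text
[ 447.93225586 -357.51370748  121.85508508] (array([-0.0104,  0.0029,  0.0699]), np.float64(0.0006))
```

>>> {"fn": "arm_command", "kwargs": {
  "targets": [
    {"hand":0,"x":-0.0052,"y":0.0015,"z":0,"yaw":0},
    {"hand":0,"x":-0.0052,"y":0.0014,"z":0,"yaw":0},
    {"hand":0,"x":0,"y":0,"z":0.01,"yaw":0},
    {"hand":0,"x":0,"y":0,"z":0,"yaw":0},
    {"hand":0,"x":0,"y":0,"z":0,"yaw":0}
  ]
}}

```text
clock: 4.15
eef_pos: [448.9, -368.4, 109.7]
eef_rot: [-3.141, -0.001, 1.447]
wrist_force: [0.2, 0.6, 0.2]
finger_gap: 46.8
finger_force: 0.0
```

Run:
```python
from m import *
s=manip.read_state();print(s["eef_pos"],to(449.5,-368.2,52,1.447))
```

```text
[ 448.87740656 -368.44022447  109.71866976] (array([0.0003, 0.0006, 0.0577]), np.float64(-0.0002))
```

Well aligned; descend, then close.

>>> {"fn": "arm_command", "kwargs": {
  "targets": [
    {"hand":0,"x":0,"y":0.0006,"z":0.012,"yaw":0},
    {"hand":0,"x":0,"y":0,"z":0.012,"yaw":0},
    {"hand":0,"x":0,"y":0,"z":0.012,"yaw":0},
    {"hand":0,"x":0,"y":0,"z":0.012,"yaw":0},
    {"hand":0,"x":0,"y":0,"z":0.01,"yaw":0},
    {"hand":0,"x":0,"y":0,"z":0,"yaw":0}
  ]
}}

```text
clock: 4.75
eef_pos: [449.1, -368.2, 50.3]
eef_rot: [-3.139, -0.002, 1.447]
wrist_force: [-0.1, 0.9, -0.1]
finger_gap: 47.3
finger_force: 0.0
```

>>> {"fn": "arm_command", "kwargs": {
  "targets": [
    {"hand":-1,"x":0,"y":0,"z":0,"yaw":0},
    {"hand":-1,"x":0,"y":0,"z":0,"yaw":0},
    {"hand":-1,"x":0,"y":0,"z":0,"yaw":0},
    {"hand":-1,"x":0,"y":0,"z":0,"yaw":0},
    {"hand":-1,"x":0,"y":0,"z":0,"yaw":0},
    {"hand":-1,"x":0,"y":0,"z":0,"yaw":0},
    {"hand":-1,"x":0,"y":0,"z":0,"yaw":0},
    {"hand":-1,"x":0,"y":0,"z":0,"yaw":0}
  ],
  "newtons": 30
}}

```text
clock: 5.55
eef_pos: [449.7, -368.8, 52.3]
eef_rot: [3.141, 0.0, 1.447]
wrist_force: [-0.7, 0.3, 4.0]
finger_gap: 10.0
finger_force: 30.0
```

Run:
```python
from m import *
s=manip.read_state();print(s["eef_pos"],s["eef_rot"],s["finger_gap"],s["moment"])
```

```text
[ 449.71669378 -368.81043204   52.3159933 ] [3.14137273e+00 1.50364170e-04 1.44677855e+00] 10.033112243972178 [-0.02074422  0.25343216  0.0243179 ]
```

>>> {"fn": "arm_command", "kwargs": {
  "targets": [
    {"hand":-1,"x":0,"y":0,"z":-0.01,"yaw":0},
    {"hand":-1,"x":0,"y":0,"z":-0.02,"yaw":0},
    {"hand":-1,"x":0,"y":0,"z":-0.025,"yaw":0},
    {"hand":-1,"x":0,"y":0,"z":-0.025,"yaw":0},
    {"hand":-1,"x":0,"y":0,"z":-0.025,"yaw":0},
    {"hand":-1,"x":0,"y":0,"z":-0.025,"yaw":0},
    {"hand":-1,"x":0,"y":0,"z":-0.025,"yaw":0},
    {"hand":-1,"x":0,"y":0,"z":-0.025,"yaw":0},
    {"hand":-1,"x":0,"y":0,"z":-0.025,"yaw":0},
    {"hand":-1,"x":0,"y":0,"z":-0.01,"yaw":0}
  ],
  "newtons": 40
}}

```text
clock: 6.55
eef_pos: [450.0, -368.9, 270.0]
eef_rot: [3.139, 0.002, 1.447]
wrist_force: [-1.5, 0.4, -0.4]
finger_gap: 9.7
finger_force: 40.0
```

>>> {"fn": "arm_command", "kwargs": {
  "targets": [
    {"hand":-1,"x":0,"y":0,"z":0,"yaw":-0.125},
    {"hand":-1,"x":0,"y":0,"z":0,"yaw":-0.124},
    {"hand":-1,"x":0,"y":0,"z":0,"yaw":0},
    {"hand":-1,"x":0,"y":0,"z":0,"yaw":0}
  ]
}}

```text
clock: 6.95
eef_pos: [449.6, -368.6, 266.7]
eef_rot: [-3.141, -0.001, 1.692]
wrist_force: [1.7, -0.6, -0.5]
finger_gap: 9.7
finger_force: 40.0
```

Run:
```python
from m import *
s=manip.read_state();print(s["eef_pos"],s["finger_gap"],to(585.8,-72.3,265,1.696))
```

```text
[ 449.5540325  -368.62570934  266.72583809] 9.694450562487336 (array([0.2777, 0.1711, 0.0017]), np.float64(-0.0039))
```

>>> {"fn": "arm_command", "kwargs": {
  "targets": [
    {"hand":-1,"x":0.03,"y":0.0185,"z":0,"yaw":0},
    {"hand":-1,"x":0.03,"y":0.0185,"z":0,"yaw":0},
    {"hand":-1,"x":0.03,"y":0.0185,"z":0,"yaw":0},
    {"hand":-1,"x":0.03,"y":0.0185,"z":0,"yaw":0},
    {"hand":-1,"x":0.03,"y":0.0185,"z":0,"yaw":0},
    {"hand":-1,"x":0.03,"y":0.0185,"z":0,"yaw":0},
    {"hand":-1,"x":0.03,"y":0.0185,"z":0,"yaw":0},
    {"hand":-1,"x":0.03,"y":0.0185,"z":0,"yaw":0},
    {"hand":-1,"x":0.02,"y":0.012,"z":0,"yaw":0},
    {"hand":-1,"x":0.01,"y":0.006,"z":0,"yaw":0}
  ]
}}

```text
clock: 7.95
eef_pos: [581.1, -78.4, 266.8]
eef_rot: [-3.141, -0.0, 1.695]
wrist_force: [-0.6, -0.3, -0.2]
finger_gap: 9.9
finger_force: 40.0
```

>>> {"fn": "arm_command", "kwargs": {
  "targets": [
    {"hand":-1,"x":0,"y":0,"z":0,"yaw":0},
    {"hand":-1,"x":0,"y":0,"z":0,"yaw":0}
  ]
}}

```text
clock: 8.15
eef_pos: [580.4, -80.9, 267.0]
eef_rot: [-3.141, 0.0, 1.694]
wrist_force: [-0.1, 0.4, -0.5]
finger_gap: 9.7
finger_force: 40.0
```

Run:
```python
from m import *
s=manip.read_state();print(s["eef_pos"],to(585.8,-72.3,255,1.696))
A=shot("side","side2.png");B=shot("top","top2.png")
u=proj("side",[[585.8,-72.3,204]])[0].astype(int);print(u)
v=np.hstack([cv2.resize(A[u[1]-60:u[1]+30,u[0]-50:u[0]+50],(500,450),interpolation=2),cv2.resize(B[150:230,290:370][:, :],(300,300),interpolation=2) if 0 else cv2.resize(B[140:230,300:360],(300,450),interpolation=2)])
cv2.imwrite("pics/c4.png",v[:,:,::-1])
c=comp(masks(A)["red"],u-[0,25],30);print(c[:2] if c else None,proj("side",[s["eef_pos"]+[0,0,19]]))
```

```text
[580.42656784 -80.93016489 266.97278308] (array([0.0079, 0.0064, 0.012 ]), np.float64(-0.0016))
[337 200]
(array([343.57777778, 177.48888889]), array([342, 171,   5,  13,  45], dtype=int32)) [[339.14119473 177.26832013]]
```

View pics/c4.png

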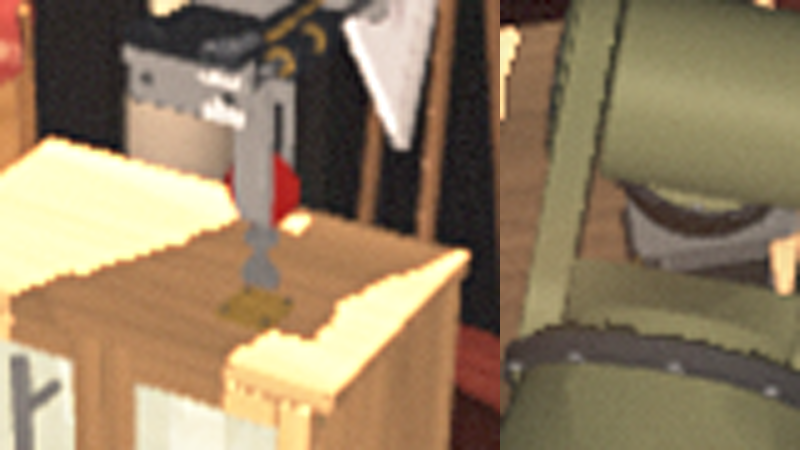

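The side view shows the red key gripped upright over the lock plate, bit near crop (262,280), plate centre about (256,308). The top view is blocked by the arm.

>>> {"fn": "arm_command", "kwargs": {
  "targets": [
    {"hand":-1,"x":0.004,"y":0.0032,"z":0,"yaw":0},
    {"hand":-1,"x":0.0039,"y":0.0032,"z":0,"yaw":-0.001},
    {"hand":-1,"x":0,"y":0,"z":0.008,"yaw":0},
    {"hand":-1,"x":0,"y":0,"z":0.008,"yaw":0},
    {"hand":-1,"x":0,"y":0,"z":0,"yaw":0},
    {"hand":-1,"x":0,"y":0,"z":0,"yaw":0}
  ]
}}

```text
clock: 8.85
eef_pos: [585.9, -71.6, 250.8]
eef_rot: [-3.141, -0.0, 1.697]
wrist_force: [0.1, 0.0, -1.1]
finger_gap: 9.9
finger_force: 40.0
```

Run:
```python
from m import *
s=manip.read_state();print(s["eef_pos"],s["eef_rot"],to(585.8,-72.3,246.3,1.696))
A=shot("side","side3.png")
cv2.imwrite("pics/c5.png",cv2.resize(A[150:225,300:400],(800,600),interpolation=2)[:,:,::-1])
t=s["eef_pos"]-[0,0,43.3];print(proj("side",[t,t+[0,0,20],[585.8,-72.3,204]]))
```

```text
[585.92143308 -71.57195678 250.78282055] [-3.14090000e+00 -1.75532230e-04  1.69667797e+00] (array([-0.0007, -0.0002,  0.0045]), np.float64(0.0007))
[[337.19766294 199.73976325]
 [337.30155208 193.74727719]
 [337.35634943 200.86933448]]
```

View pics/c5.png

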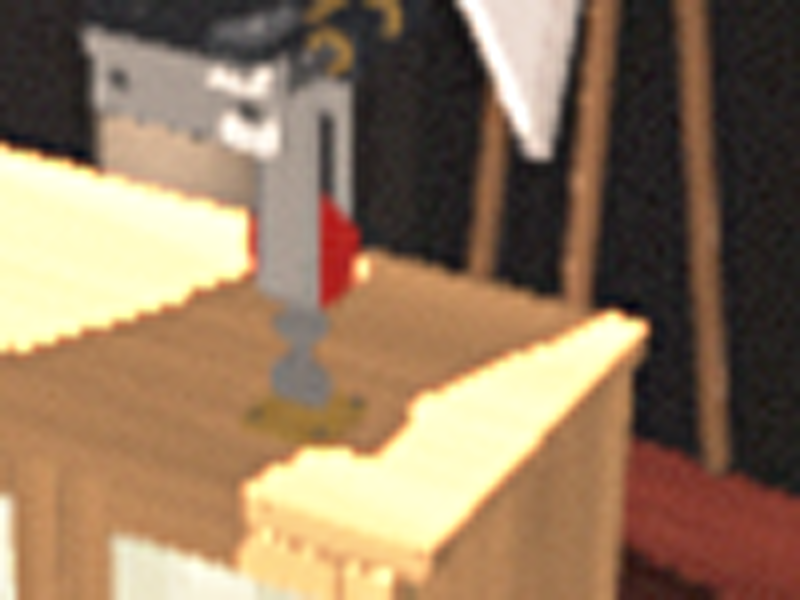

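The key's bit tip (crop ≈(302,402)) sits over the plate's middle (≈(306,410)), within about 1 mm; descend slowly, watching the force.

>>> {"fn": "arm_command", "kwargs": {
  "targets": [
    {"hand":-1,"x":-0.0005,"y":0,"z":0.003,"yaw":0},
    {"hand":-1,"x":0,"y":0,"z":0.003,"yaw":0},
    {"hand":-1,"x":0,"y":0,"z":0,"yaw":0},
    {"hand":-1,"x":0,"y":0,"z":0,"yaw":0}
  ]
}}

```text
clock: 9.3
eef_pos: [586.1, -72.0, 245.1]
eef_rot: [-3.141, -0.0, 1.697]
wrist_force: [0.3, 0.3, -0.2]
finger_gap: 9.7
finger_force: 40.0
```

>>> {"fn": "arm_command", "kwargs": {
  "targets": [
    {"hand":-1,"x":0,"y":0,"z":0.002,"yaw":0},
    {"hand":-1,"x":0,"y":0,"z":0.002,"yaw":0},
    {"hand":-1,"x":0,"y":0,"z":0,"yaw":0}
  ]
}}

```text
clock: 9.6
eef_pos: [586.0, -72.0, 240.8]
eef_rot: [-3.141, -0.0, 1.697]
wrist_force: [0.4, 0.3, -1.1]
finger_gap: 9.7
finger_force: 40.0
```

>>> {"fn": "arm_command", "kwargs": {
  "targets": [
    {"hand":-1,"x":0,"y":0,"z":0.003,"yaw":0},
    {"hand":-1,"x":0,"y":0,"z":0.003,"yaw":0},
    {"hand":-1,"x":0,"y":0,"z":0.003,"yaw":0},
    {"hand":-1,"x":0,"y":0,"z":0,"yaw":0},
    {"hand":-1,"x":0,"y":0,"z":0,"yaw":0}
  ]
}}

```text
clock: 10.1
eef_pos: [586.2, -72.0, 232.0]
eef_rot: [-3.142, -0.0, 1.697]
wrist_force: [0.6, -0.4, -1.5]
finger_gap: 10.0
finger_force: 40.0
```

>>> {"fn": "arm_command", "kwargs": {
  "targets": [
    {"hand":-1,"x":0,"y":0,"z":0.003,"yaw":0},
    {"hand":-1,"x":0,"y":0,"z":0.003,"yaw":0},
    {"hand":-1,"x":0,"y":0,"z":0.002,"yaw":0},
    {"hand":-1,"x":0,"y":0,"z":0,"yaw":0},
    {"hand":-1,"x":0,"y":0,"z":0,"yaw":0}
  ]
}}

```text
clock: 10.6
eef_pos: [586.2, -72.0, 223.9]
eef_rot: [3.142, -0.0, 1.697]
wrist_force: [4.1, 0.1, -4.1]
finger_gap: 9.9
finger_force: 40.0
```

>>> {"fn": "arm_command", "kwargs": {
  "targets": [
    {"hand":-1,"x":0,"y":0,"z":0.0015,"yaw":0},
    {"hand":-1,"x":0,"y":0,"z":0.0015,"yaw":0},
    {"hand":-1,"x":0,"y":0,"z":0,"yaw":0}
  ]
}}

```text
clock: 10.9
eef_pos: [586.3, -72.0, 221.1]
eef_rot: [3.141, 0.0, 1.697]
wrist_force: [4.2, 0.9, -1.0]
finger_gap: 9.8
finger_force: 40.0
```

>>> {"fn": "arm_command", "kwargs": {
  "targets": [
    {"hand":-1,"x":0,"y":0,"z":0.0015,"yaw":0},
    {"hand":-1,"x":0,"y":0,"z":0.001,"yaw":0},
    {"hand":-1,"x":0,"y":0,"z":0,"yaw":0}
  ]
}}

```text
clock: 11.2
eef_pos: [586.2, -72.0, 218.5]
eef_rot: [3.141, 0.0, 1.697]
wrist_force: [4.4, 0.1, -0.6]
finger_gap: 9.6
finger_force: 40.0
```

>>> {"fn": "arm_command", "kwargs": {
  "targets": [
    {"hand":-1,"x":0,"y":0.0004,"z":0.0005,"yaw":0},
    {"hand":-1,"x":0,"y":0,"z":0.0005,"yaw":0},
    {"hand":-1,"x":0,"y":0,"z":0,"yaw":0},
    {"hand":-1,"x":0,"y":0,"z":0,"yaw":0}
  ]
}}

```text
clock: 11.6
eef_pos: [586.4, -72.0, 218.3]
eef_rot: [3.142, 0.0, 1.697]
wrist_force: [0.2, 0.5, 6.4]
finger_gap: 9.8
finger_force: 40.0
```

>>> {"fn": "arm_command", "kwargs": {
  "targets": [
    {"hand":-1,"x":0,"y":0,"z":0.0005,"yaw":0},
    {"hand":-1,"x":0,"y":0,"z":0,"yaw":0},
    {"hand":-1,"x":0,"y":0,"z":0,"yaw":0}
  ]
}}

```text
clock: 11.9
eef_pos: [586.4, -72.0, 218.3]
eef_rot: [3.141, 0.0, 1.697]
wrist_force: [-2.5, 1.4, 9.9]
finger_gap: 9.8
finger_force: 40.0
```

The collar is on the plate at z 218.3, as predicted, so now the quarter turn clockwise.

>>> {"fn": "arm_command", "kwargs": {
  "targets": [
    {"hand":-1,"x":0,"y":0,"z":0,"yaw":0.08},
    {"hand":-1,"x":0,"y":0,"z":0,"yaw":0.08},
    {"hand":-1,"x":0,"y":0,"z":0,"yaw":0.08},
    {"hand":-1,"x":0,"y":0,"z":0,"yaw":0.08},
    {"hand":-1,"x":0,"y":0,"z":0,"yaw":0.08},
    {"hand":-1,"x":0,"y":0,"z":0,"yaw":0.08},
    {"hand":-1,"x":0,"y":0,"z":0,"yaw":0}
  ]
}}

```text
clock: 12.6
eef_pos: [586.9, -72.2, 218.3]
eef_rot: [3.14, 0.0, 1.214]
wrist_force: [3.3, -0.3, 9.3]
finger_gap: 9.8
finger_force: 40.0
```

```bash
python3 -c "
from h import *
s=manip.read_state();print(s['wrist_force'],s['moment'],s['eef_pos'],s['eef_rot'])"
```

```text
[ 3.34219358 -0.25464132  9.25793473] [-0.23162433 -0.44130194  0.07171295] [586.8595392  -72.22401632 218.27331058] [3.13964165e+00 8.10418383e-05 1.21391898e+00]
```

>>> {"fn": "arm_command", "kwargs": {
  "targets": [
    {"hand":-1,"x":0,"y":0,"z":0,"yaw":0.1},
    {"hand":-1,"x":0,"y":0,"z":0,"yaw":0.1},
    {"hand":-1,"x":0,"y":0,"z":0,"yaw":0.1},
    {"hand":-1,"x":0,"y":0,"z":0,"yaw":0.1},
    {"hand":-1,"x":0,"y":0,"z":0,"yaw":0.1},
    {"hand":-1,"x":0,"y":0,"z":0,"yaw":0.1},
    {"hand":-1,"x":0,"y":0,"z":0,"yaw":0}
  ]
}}

```text
clock: 13.3
eef_pos: [587.0, -72.3, 218.3]
eef_rot: [3.139, -0.001, 0.613]
wrist_force: [4.0, -1.0, 8.6]
finger_gap: 9.9
finger_force: 40.0
```

>>> {"fn": "arm_command", "kwargs": {
  "targets": [
    {"hand":-1,"x":0,"y":0,"z":0,"yaw":0.08},
    {"hand":-1,"x":0,"y":0,"z":0,"yaw":0.08},
    {"hand":-1,"x":0,"y":0,"z":0,"yaw":0.08},
    {"hand":-1,"x":0,"y":0,"z":0,"yaw":0.08},
    {"hand":-1,"x":0,"y":0,"z":0,"yaw":0.08},
    {"hand":-1,"x":0,"y":0,"z":0,"yaw":0},
    {"hand":-1,"x":0,"y":0,"z":0,"yaw":0}
  ]
}}

```text
clock: 14.0
eef_pos: [587.0, -72.5, 218.3]
eef_rot: [3.14, -0.002, 0.217]
wrist_force: [3.6, -2.8, 7.5]
finger_gap: 10.1
finger_force: 40.0
```

```bash
python3 -c "
from h import *
s=manip.read_state();print(s['wrist_force'],s['moment'],s['eef_pos'],s['eef_rot'],s['joints'])"
```

```text
[ 3.55496055 -2.81981033  7.48371768] [-0.54059231 -0.75448968  0.07432288] [587.04247075 -72.46623602 218.30129124] [ 3.13988306e+00 -2.06690283e-03  2.16513729e-01] [-1.84386090e-01  3.82406860e-01  1.38104508e+00 -7.82295528e-04
  1.37557060e+00  1.17004904e+00]
```

>>> {"fn": "arm_command", "kwargs": {
  "targets": [
    {"hand":-1,"x":0,"y":0,"z":0,"yaw":0.05},
    {"hand":-1,"x":0,"y":0,"z":0,"yaw":0.05},
    {"hand":-1,"x":0,"y":0,"z":0,"yaw":0.04},
    {"hand":-1,"x":0,"y":0,"z":0,"yaw":0},
    {"hand":-1,"x":0,"y":0,"z":0,"yaw":0},
    {"hand":-1,"x":0,"y":0,"z":0,"yaw":0}
  ]
}}

```text
clock: 14.6
eef_pos: [587.1, -72.5, 218.3]
eef_rot: [3.14, -0.002, 0.077]
wrist_force: [4.3, -2.2, 8.2]
finger_gap: 10.2
finger_force: 40.0
```

```bash
python3 -c "
from h import *
s=manip.read_state();print(s['wrist_force'],s['moment'],s['eef_pos'],s['eef_rot'],s['joints'])"
```

```text
[ 4.31276045 -2.16694288  8.15131942] [-0.54375599 -0.72500319  0.15830293] [587.05319755 -72.48353531 218.31097976] [ 3.14013530e+00 -2.29459897e-03  7.67331874e-02] [-1.84389501e-01  3.82417286e-01  1.38100843e+00 -8.31356243e-04
  1.37557396e+00  1.30983552e+00]
```

Turned 1.62 rad with torque present; release and rise.

>>> {"fn": "arm_command", "kwargs": {
  "targets": [
    {"hand":0,"x":0,"y":0,"z":0,"yaw":0},
    {"hand":0,"x":0,"y":0,"z":0,"yaw":0},
    {"hand":0,"x":0,"y":0,"z":0,"yaw":0},
    {"hand":0,"x":0,"y":0,"z":0,"yaw":0},
    {"hand":0,"x":0,"y":0,"z":-0.01,"yaw":0},
    {"hand":0,"x":0,"y":0,"z":-0.02,"yaw":0},
    {"hand":0,"x":0,"y":0,"z":-0.02,"yaw":0},
    {"hand":0,"x":0,"y":0,"z":-0.02,"yaw":0},
    {"hand":0,"x":0,"y":0,"z":0,"yaw":0}
  ]
}}

```text
clock: 15.5
eef_pos: [587.2, -72.1, 290.4]
eef_rot: [3.14, -0.005, 0.077]
wrist_force: [-0.1, -0.2, -0.2]
finger_gap: 47.0
finger_force: 0.0
```

>>> {"fn": "arm_command", "kwargs": {
  "targets": [
    {"hand":0,"x":0,"y":0,"z":0,"yaw":-0.147},
    {"hand":0,"x":0,"y":0,"z":0,"yaw":-0.147},
    {"hand":0,"x":0,"y":0,"z":0,"yaw":-0.147},
    {"hand":0,"x":0,"y":0,"z":0,"yaw":-0.147},
    {"hand":0,"x":0,"y":0,"z":0,"yaw":-0.147},
    {"hand":0,"x":0,"y":0,"z":0,"yaw":-0.147},
    {"hand":0,"x":0,"y":0,"z":0,"yaw":-0.147},
    {"hand":0,"x":0,"y":0,"z":0,"yaw":-0.147},
    {"hand":0,"x":0,"y":0,"z":0,"yaw":-0.147},
    {"hand":0,"x":0,"y":0,"z":0,"yaw":-0.147}
  ]
}}

```text
clock: 16.5
eef_pos: [586.3, -71.9, 286.2]
eef_rot: [-3.14, -0.0, 1.553]
wrist_force: [0.1, -0.2, 0.3]
finger_gap: 47.0
finger_force: 0.0
```

Run:
```python
from m import *
camera("side");camera("side")
s=manip.read_state();print(s["clock"],s["eef_pos"],s["eef_rot"],s["finger_gap"])
# handle estimate from keyhole contact + cabinet geometry
K=np.array([586.4,-72]);p=.125;R=np.array([[np.cos(p),-np.sin(p)],[np.sin(p),np.cos(p)]])
Hn=K+R@(np.array([-82,139])-[-45,-75])
def bar(t):
    return Hn+R@np.array([[np.cos(t),np.sin(t)],[-np.sin(t),np.cos(t)]])@[-52,-108]
print("hinge",Hn,"bar",bar(0),bar(1.2))
print(to(*bar(0),270,p+np.pi/2))
```

```text
16.6 [586.32834701 -71.906416   286.30878203] [-3.14051823e+00 -1.74197860e-04  1.54928565e+00] 47.240727841648116
hinge [523.00829337 135.71733565] bar [484.87888588  22.07690146] [403.27448047 130.0769412 ]
(array([ 0.0918, -0.1034,  0.0163]), np.float64(-0.1465))
```

>>> {"fn": "arm_command", "kwargs": {
  "targets": [
    {"hand":-0.32,"x":0,"y":0,"z":0,"yaw":-0.147},
    {"hand":-0.32,"x":0.02,"y":-0.018,"z":0,"yaw":0},
    {"hand":-0.32,"x":0.02,"y":-0.018,"z":0,"yaw":0},
    {"hand":-0.32,"x":0.02,"y":-0.018,"z":0,"yaw":0},
    {"hand":-0.32,"x":0.02,"y":-0.018,"z":0,"yaw":0},
    {"hand":-0.32,"x":0.02,"y":-0.0125,"z":0,"yaw":0},
    {"hand":-0.32,"x":0.0055,"y":-0.004,"z":0,"yaw":0},
    {"hand":-0.32,"x":0,"y":0,"z":0,"yaw":0},
    {"hand":-0.32,"x":0,"y":0,"z":0,"yaw":0}
  ]
}}

```text
clock: 17.5
eef_pos: [486.2, 21.4, 286.9]
eef_rot: [-3.141, 0.0, 1.692]
wrist_force: [-0.2, -0.2, 0.3]
finger_gap: 32.0
finger_force: 0.0
```

Run:
```python
from m import *
s=manip.read_state();print(s["clock"],s["eef_pos"],s["eef_rot"],s["finger_gap"])
print(to(485.3,21.8,195,1.696))
```

```text
17.5 [486.19389999  21.42282175 286.93566313] [-3.14144462e+00  1.37697824e-04  1.69215126e+00] 32.03419829532613
(array([ 0.0005, -0.0008,  0.0919]), np.float64(-0.0038))
```

Go down to z ≈ 205 (clear of the bar's top at 182) and look.

>>> {"fn": "arm_command", "kwargs": {
  "targets": [
    {"hand":-0.32,"x":0.0005,"y":-0.0008,"z":0.02,"yaw":-0.004},
    {"hand":-0.32,"x":0,"y":0,"z":0.02,"yaw":0},
    {"hand":-0.32,"x":0,"y":0,"z":0.02,"yaw":0},
    {"hand":-0.32,"x":0,"y":0,"z":0.02,"yaw":0},
    {"hand":-0.32,"x":0,"y":0,"z":0,"yaw":0},
    {"hand":-0.32,"x":0,"y":0,"z":0,"yaw":0}
  ]
}}

```text
clock: 18.1
eef_pos: [485.3, 21.8, 207.4]
eef_rot: [-3.141, 0.0, 1.697]
wrist_force: [0.2, -0.8, 1.0]
finger_gap: 32.2
finger_force: 0.0
```

Run:
```python
from m import *
s=manip.read_state();print(s["eef_pos"],s["eef_rot"][2])
A=shot("side","side4.png")
cv2.imwrite("pics/c6.png",cv2.resize(A[150:270,250:410],(800,600),interpolation=2)[:,:,::-1])
print(proj("side",[s["eef_pos"],[485.3,21.8,182]]),to(485.3,21.8,164,1.696))
```

```text
[485.33608644  21.79921188 207.44160008] 1.6966120586591318
[[289.8043099  203.65230399]
 [290.2152376  211.18045573]] (array([-0.0001, -0.0002,  0.044 ]), np.float64(0.0009))
```

View pics/c6.png

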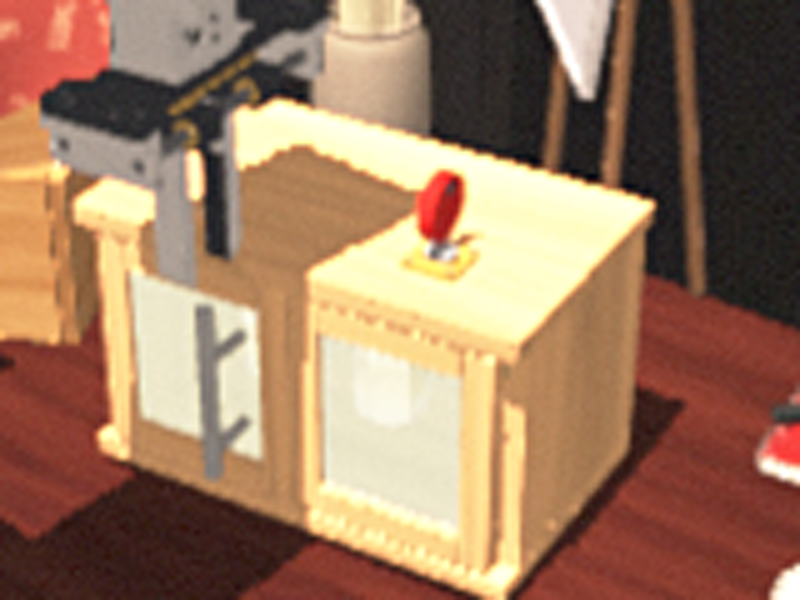

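The key stands turned and seated in the plate. The fingertips (crop (177,280) and (225,255)) straddle the bar's top at (205,305), so descend and close lightly.

>>> {"fn": "arm_command", "kwargs": {
  "targets": [
    {"hand":-0.32,"x":0,"y":0,"z":0.012,"yaw":0},
    {"hand":-0.32,"x":0,"y":0,"z":0.01,"yaw":0},
    {"hand":-0.32,"x":0,"y":0,"z":0.01,"yaw":0},
    {"hand":-0.32,"x":0,"y":0,"z":0.011,"yaw":0},
    {"hand":-0.32,"x":0,"y":0,"z":0,"yaw":0}
  ]
}}

```text
clock: 18.65
eef_pos: [484.2, 22.3, 162.4]
eef_rot: [-3.139, -0.0, 1.698]
wrist_force: [-0.2, -0.8, -0.1]
finger_gap: 32.0
finger_force: 0.0
```

>>> {"fn": "arm_command", "kwargs": {
  "targets": [
    {"hand":-1,"x":0,"y":0,"z":0,"yaw":0},
    {"hand":-1,"x":0,"y":0,"z":0,"yaw":0},
    {"hand":-1,"x":0,"y":0,"z":0,"yaw":0},
    {"hand":-1,"x":0,"y":0,"z":0,"yaw":0},
    {"hand":-1,"x":0,"y":0,"z":0,"yaw":0}
  ],
  "newtons": 6
}}

```text
clock: 19.15
eef_pos: [484.9, 22.3, 164.5]
eef_rot: [3.141, 0.0, 1.698]
wrist_force: [-3.0, 0.0, 3.9]
finger_gap: 11.9
finger_force: 6.0
```

Run:
```python
from m import *
s=manip.read_state();P0=s["eef_pos"];print(P0,s["eef_rot"][2])
p=.125;R=np.array([[np.cos(p),-np.sin(p)],[np.sin(p),np.cos(p)]])
# bar path at tool yaw p+pi/2-t: per-step shift along the tool axes at the step's start; tool x=panel y, tool y=panel x
r=np.array([-52.,-108])
d=.1;D=np.array([[np.cos(d),np.sin(d)],[-np.sin(d),np.cos(d)]])
m=D@r-r;print("panel-frame shift per 0.1 rad: tool x,y",m[1],m[0])
print("bar y-offset in tool x",to(485.3,21.8,164,1.696))
```

```text
[484.89302381  22.26903068 164.48674424] 1.6978176750869993
panel-frame shift per 0.1 rad: tool x,y 5.73088781560827 -10.522225592314783
bar y-offset in tool x (array([-0.0005,  0.0003,  0.0005]), np.float64(0.0018))
```

>>> {"fn": "arm_command", "kwargs": {
  "targets": [
    {"hand":-1,"x":0.00273,"y":-0.00533,"z":0,"yaw":0.05},
    {"hand":-1,"x":0.00273,"y":-0.00533,"z":0,"yaw":0.05},
    {"hand":-1,"x":0.00273,"y":-0.00533,"z":0,"yaw":0.05},
    {"hand":-1,"x":0.00273,"y":-0.00533,"z":0,"yaw":0.05},
    {"hand":-1,"x":0,"y":0,"z":0,"yaw":0}
  ]
}}

```text
clock: 19.65
eef_pos: [463.0, 32.2, 164.5]
eef_rot: [3.141, -0.0, 1.497]
wrist_force: [-0.2, -1.0, 3.3]
finger_gap: 11.9
finger_force: 6.0
```

>>> {"fn": "arm_command", "kwargs": {
  "targets": [
    {"hand":-1,"x":0.00273,"y":-0.00533,"z":0,"yaw":0.05},
    {"hand":-1,"x":0.00273,"y":-0.00533,"z":0,"yaw":0.05},
    {"hand":-1,"x":0.00273,"y":-0.00533,"z":0,"yaw":0.05},
    {"hand":-1,"x":0.00273,"y":-0.00533,"z":0,"yaw":0.05},
    {"hand":-1,"x":0.00273,"y":-0.00533,"z":0,"yaw":0.05},
    {"hand":-1,"x":0.00273,"y":-0.00533,"z":0,"yaw":0.05},
    {"hand":-1,"x":0.00273,"y":-0.00533,"z":0,"yaw":0.05},
    {"hand":-1,"x":0.00273,"y":-0.00533,"z":0,"yaw":0.05},
    {"hand":-1,"x":0,"y":0,"z":0,"yaw":0}
  ]
}}

```text
clock: 20.55
eef_pos: [427.6, 63.8, 164.5]
eef_rot: [3.141, -0.001, 1.099]
wrist_force: [0.9, 0.1, 4.4]
finger_gap: 11.6
finger_force: 6.0
```

>>> {"fn": "arm_command", "kwargs": {
  "targets": [
    {"hand":-1,"x":0.00273,"y":-0.00533,"z":0,"yaw":0.05},
    {"hand":-1,"x":0.00273,"y":-0.00533,"z":0,"yaw":0.05},
    {"hand":-1,"x":0.00273,"y":-0.00533,"z":0,"yaw":0.05},
    {"hand":-1,"x":0.00273,"y":-0.00533,"z":0,"yaw":0.05},
    {"hand":-1,"x":0.00273,"y":-0.00533,"z":0,"yaw":0.05},
    {"hand":-1,"x":0.00273,"y":-0.00533,"z":0,"yaw":0.05},
    {"hand":-1,"x":0.00273,"y":-0.00533,"z":0,"yaw":0.05},
    {"hand":-1,"x":0.00273,"y":-0.00533,"z":0,"yaw":0.05},
    {"hand":-1,"x":0,"y":0,"z":0,"yaw":0}
  ]
}}

```text
clock: 21.45
eef_pos: [407.4, 106.7, 164.5]
eef_rot: [3.141, -0.002, 0.7]
wrist_force: [2.1, 1.6, 3.4]
finger_gap: 11.6
finger_force: 6.0
```

```bash
python3 -c "
from h import *
s=manip.read_state();print(s['wrist_force'],s['moment'],s['eef_pos'],s['eef_rot'],s['joints'],s['finger_gap'])"
```

```text
[2.09060818 1.57985858 3.36969221] [ 0.2021265  -0.52620783 -0.01712605] [407.39177907 106.72547243 164.46822721] [ 3.14090505e+00 -1.62357597e-03  6.99693450e-01] [1.69050496e-01 5.10717072e-02 1.91420082e+00 2.47823995e-04
 1.17457184e+00 1.04005849e+00] 11.645927583748866
```

>>> {"fn": "arm_command", "kwargs": {
  "targets": [
    {"hand":-1,"x":0.00273,"y":-0.00533,"z":0,"yaw":0.05},
    {"hand":-1,"x":0.00273,"y":-0.00533,"z":0,"yaw":0.05},
    {"hand":-1,"x":0.00273,"y":-0.00533,"z":0,"yaw":0.05},
    {"hand":-1,"x":0.00273,"y":-0.00533,"z":0,"yaw":0.05},
    {"hand":-1,"x":0,"y":0,"z":0,"yaw":0},
    {"hand":-1,"x":0,"y":0,"z":0,"yaw":0},
    {"hand":-1,"x":0,"y":0,"z":0,"yaw":0}
  ]
}}

```text
clock: 22.15
eef_pos: [404.1, 129.8, 164.5]
eef_rot: [3.141, -0.002, 0.501]
wrist_force: [4.4, 0.6, 3.2]
finger_gap: 11.8
finger_force: 6.0
```

>>> {"fn": "arm_command", "kwargs": {
  "targets": [
    {"hand":-0.32,"x":0,"y":0,"z":0,"yaw":0},
    {"hand":-0.32,"x":0,"y":0,"z":0,"yaw":0},
    {"hand":-0.32,"x":0,"y":0,"z":0,"yaw":0},
    {"hand":-0.32,"x":0,"y":0,"z":-0.01,"yaw":0},
    {"hand":-0.32,"x":0,"y":0,"z":-0.02,"yaw":0},
    {"hand":-0.32,"x":0,"y":0,"z":-0.03,"yaw":0},
    {"hand":-0.32,"x":0,"y":0,"z":-0.03,"yaw":0},
    {"hand":-0.32,"x":0,"y":0,"z":-0.03,"yaw":0},
    {"hand":-0.32,"x":0,"y":0,"z":0,"yaw":0},
    {"hand":-0.32,"x":0,"y":0,"z":0,"yaw":0}
  ]
}}

```text
clock: 23.15
eef_pos: [403.0, 130.0, 284.5]
eef_rot: [3.141, -0.001, 0.498]
wrist_force: [-0.7, 0.1, -0.6]
finger_gap: 31.9
finger_force: 0.0
```

Run:
```python
from m import *
s=manip.read_state();print(s["clock"],s["eef_pos"],s["eef_rot"][2])
A=shot("side","side5.png");B=shot("top")
cv2.imwrite("pics/c7.png",np.hstack([cv2.resize(A[150:290,240:400],(500,440),interpolation=2),cv2.resize(B[120:280,225:335],(300,440),interpolation=2)])[:,:,::-1])
print(proj("side",[[403.3,130.1,182]]))
```

```text
23.15 [403.03484104 129.98621119 284.49482567] 0.4980827584156997
[[243.56561359 210.74413546]]
```

View pics/c7.png

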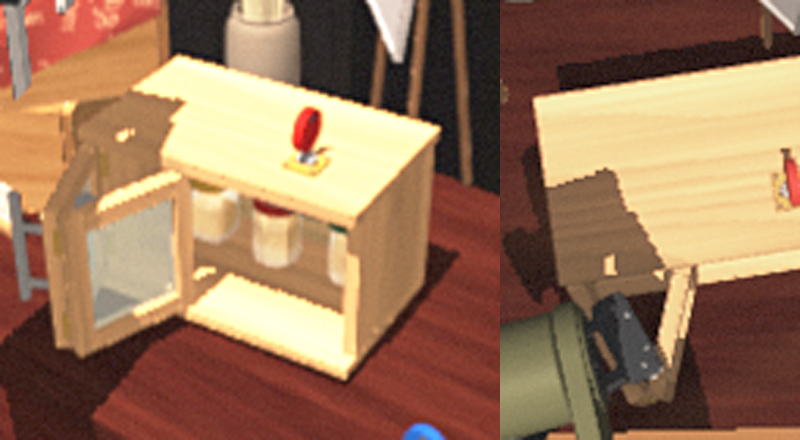

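The door is folded well open, with the handle near crop (18,250) where 1.2 rad predicts. The red key stands turned in the plate at (305,140), and the gripper is clear of everything.

```bash
python3 -c "
from cell import manip
print(manip.sign_off())"
```

```text
the job is handed in; nothing more can be done
None
```

The job is handed in: the red key is fully home and turned about a quarter turn in the lock, the bifold door is folded open to about 1.2 rad, and the blue key, bell and tins were not touched by any move. The sign-off gave no pass or fail result.

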